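# Draw the vase's drying tray to the front with the hook

## Task

Take the hook tool from its rest, drop its down-turned tip into the pull eye of the tray that carries the tall vase, and draw that tray along its bay until you feel it seat on the front stops; hold it there for a moment with a pull of about 10 N, and never pull with more than 15 N, because the eye is only screwed into plastic. Then lift the hook out, leaving the tray touching the stops, and lay the hook back in its rest. The vase is freshly painted and must stay standing untouched; do not touch its tray by hand, and leave the other tray and everything else where they are.

Things in the scene. Friction and masses are not known exactly. Their poses are not given: they have to be found in the camera images.
- hook: Hook tool, 0.12 kg, origin at the centre of its wooden handle (110 long in own x, 20 wide, 24 high). A steel shank, 8 mm thick, runs from the handle's +x end along its axis to x = 125 mm and bends square down (-z) to a straight tip. Starts in the rest, tip down. Grip mid-handle from above across the 20 mm, with 60 N or more, or the load turns it in the fingers.
- hook_tip (a point): Lowest point of the hook's round-ended tip: (125, 0, -40) mm in the hook's frame. The tip is 8 mm thick.
- rest: Fixed wooden rest of the hook: plate 130 x 60 x 10 mm, origin under its centre. Two cross bars at x = -42 and +42 mm (14 mm along x, tops 45 mm high) carry the handle, between outward-leaning cheeks up to 66 mm high (25 mm apart at the bottom, wider above). The middle 70 mm is open for fingers.
- rest_cradle (a point): Where the centre of the handle lies when the hook rests in the rest (57 mm above the rest's underside); the hook lies along the rest's x axis.
- rack: Fixed drying rack: board 270 (own x) x 256 (y) x 12 mm, origin under its centre, front towards own -x. Three fences along x, 8 mm thick, tops 42 mm above the table, at y = -122, 0, 122 mm, make two bays 114 mm wide centred at y = -61 and 61. A lamp bar stands 240 mm high at the back, x = 129 mm.
- stop: Fixed steel rails on the rack's outer fences, axes as the rack's; origin at table height, mid-rack, 105 mm before the rack's origin. An aluminium cross bar, the stop itself, is clamped to them: its back face lies anywhere from x = 0 to 40 mm (not measured: feel for it) and the trays' front corners seat on it. The bar is 12 mm thick, 18 mm high, with tabs 42 mm high at |y| < 16 and > 106 mm.
- tray: Loose grey tray with the tall vase, in either bay: 130 (own x) x 110 x 22 mm, walls and floor 4 mm, origin under its centre, axes as the rack's, front face at x = -65 mm (its middle tab 36 mm high), 2 mm play each side. Starts 12 mm above the table on the rack's board. Friction and mass vary: 1.5 to 6 N to drag.
- tray_eye (a point): Centre of the tray's pull eye: a rigid level steel ring, outer diameter 28 mm, bar 6 mm thick, clear opening 15 mm, 20 mm before the tray's front face, 28 mm above its underside (40 above the table). Hook end about 15 mm below this point clears the stop's strip by 7 mm. The hook has 3.5 mm play all round in it.
- tray_front (a point): Middle of the lower edge of the tray's front face. On the stops its x in the stop's frame is 0 to 40 mm, as the bar is set.
- vase: White vase, 60 mm at its widest, 150 mm tall, loose on the tray; origin under its centre.
- tray_other: An identical tray in the other bay, to be left alone. It carries a low jar.
- jar: Low white jar with black lid, 54 mm across, 55 mm tall, on the other tray.
- glue: Bystander: bottle 56 mm across, 150 tall; to be left alone.
- pot: Bystander: small low paint pot, 50 mm across, 35 tall; to be left alone.
- scraper: Bystander: spatula-like scraper 200 mm long, lying flat; to be left alone.
- cup: Bystander: shallow mixing bowl 80 mm across, 60 tall; to be left alone.
- figure: Bystander: plaster figurine 64 mm across at the foot, 155 tall; to be left alone.
- brush: Bystander: brush 180 mm long, lying flat; to be left alone.
Not all that is in view belongs to the job. Leave any green look-alike of the vase alone.

How it is judged:
By the outcome, as a careful person would: the job done as asked, in the order asked, and still so for the second after the job is handed in, with the robot touching nothing.
It also fails if it takes over 72 s, if anything falls off the work surface, if the arm or the gripper's body presses on something with over 40 N, if the wrist force passes 120 N, or if a joint passes its speed limit or range.

## Robot

A 7-joint arm with a two-finger parallel gripper is mounted at the origin on the work surface. World frame = base frame: x ahead of the robot, y to its left, z up, the work surface at z = 0. Lengths are in m, angles in degrees, forces in N, time in s.
With the tool pointing down it reaches from about 0.425 to 0.875 m from the base axis. Payload 8.4 kg.
Tool frame: the origin (TCP) lies at the very end of the fingers, on their centre line; the grasp point (between the pads) lies 19 mm behind it; z points along the fingers, y is the line along which they close (so a half turn about z gives the same grasp; the last joint's range is limited). The gripper opens to 85 mm and grips with 20 to 120 N. Pads are 22 mm wide; open, the fingers measure 114 mm over their backs; the gripper's body (76 mm by 85 mm) begins 54 mm behind the grasp point. The pads swing forward as they close: fully open they stand 13 mm farther back than shut.
Start: joints at [57.743, 19.091, 2.286, 83.961, -0.768, 76.965, -3.352], TCP at [0.291, -0.581, 0.231] pointing down, gripper open.
Joint ranges: [-147.57, 147.57], [-21.85, 119.76], [-74.77, 79.35], [14.55, 137.4], [-85.83, 265.84], [4.83, 119.75], [-152.11, 152.11]. Speed limits (degrees/s): [127.2, 127.2, 159.86, 159.86, 180, 180, 180].

## Interface

Orientations are given as [roll, pitch, yaw] about the fixed x, y, z axes, in that order (R = Rz(yaw) Ry(pitch) Rx(roll)).
In Python, from cell import ctrl gives the robot as it stands.
- The arm moves only by the shell command python3 -m handwheel 'ROWS'. ROWS is text: rows parted by semicolons, each of 5 numbers parted by spaces: the finger opening in cm, from 0 to 8.54, then the shift along the tool's x, y, z in cm, then the turn about the tool's z in degrees. In form: hand x y z spin; .... A call has 1 to 20 rows; each row is the pose to reach, as a shift and turn from the pose commanded when the call began, along the tool's axes at that moment; what a row does not reach only later rows make up. A row lasts 1/12 s, in which the tool goes at most 41.7 mm and 7.16 degrees, less where a joint would pass 70% of its speed; a pose out of reach is approached as far as the arm can. A call with a gripper value outside its range is refused whole. The fingers move at their own pace and stop on an object; the grip force is fixed at half the most. Time passes only in rows, so rows that repeat a pose let the fingers close. It gives the time, the measured TCP pose, the force, the opening and the grip force at its end, in the units of the state.
- ctrl.get_obs(): the state, without advancing time (a new reading comes with each control period).
- ctrl.read_camera(name): name is "scene" or "side" or "wrist"; returns a dict with "pixels" (420x560x3 uint8, red, green, blue), "vfov" (degrees; the focal length in pixels is half the picture's height over the tangent of half this angle, whatever the lens; pixels are square), "cx", "cy" (the principal point, pixels), "eye" and "attitude" of the camera in the world. Camera axes: x right, y down, z forward; pixel columns grow to the right and rows downward; lengths in m; the calibration is good to about 2 mm. A picture is of the moment at which its call begins. There is no depth.
- ctrl.close_job(): hands the job in; it is judged then, once.
The state is a dict: "time": time; "joint_pos": joint angles; "dq": joint speeds; "joint_torque": joint torques, N m; "ee_pos": TCP position; "tool_rot": TCP orientation; "ft_force": force on the tool from outside, world axes, zero at the start; "ft_torque": the same for the moment, N m; "grip_width": finger opening in m; "finger_force": force on a finger pad.
Only numpy, scipy, OpenCV 4.12 (cv2) and the standard library are available. Lean on these libraries where they do the work, as an engineer would, in place of code of your own. Each camera call takes 0.05 s, during which the arm holds its last target. There are 200 camera calls.

## Working session

There is one attempt and no reset: what is moved stays moved. The work goes in short steps, Python scripts to look and compute and a shell command to move; the robot and the scene stay as the last step left them, time stands still between calls to the robot, and variables do not carry over. Pictures are saved under pics/ and viewed, at most 10 in all, crops included, and the job is handed in when it is done.

```bash
mkdir -p pics; ls; cat > h.py <<'E'
import numpy as np,cv2
from cell import ctrl
from scipy.spatial.transform import Rotation as R
def snap(n,f):
    c=ctrl.read_camera(n); cv2.imwrite('pics/'+f,cv2.cvtColor(c['pixels'],cv2.COLOR_RGB2BGR)); np.save('pics/'+f+'.npy',c,allow_pickle=True); return c
def load(f): return np.load('pics/'+f+'.npy',allow_pickle=True).item()
def rot(c):
    a=np.array(c['attitude'],float)
    return a if a.shape==(3,3) else R.from_euler('xyz',a,degrees=True).as_matrix()
def ray(c,u,v):
    f=210/np.tan(np.radians(c['vfov'])/2)
    return rot(c)@np.array([(u-c['cx'])/f,(v-c['cy'])/f,1])
def plane(c,u,v,z):
    d=ray(c,u,v);e=np.array(c['eye']);return e+d*(z-e[2])/d[2]
def proj(c,p):
    f=210/np.tan(np.radians(c['vfov'])/2);q=rot(c).T@(np.array(p)-c['eye']);return np.array([c['cx']+f*q[0]/q[2],c['cy']+f*q[1]/q[2]])
def two(c,a,d,b):
    r1=ray(c,*a);r2=ray(d,*b);A=np.stack([r1,-r2],1);s=np.linalg.lstsq(A,np.array(d['eye'])-c['eye'],rcond=None)[0]
    p=c['eye']+r1*s[0];q=d['eye']+r2*s[1];return (p+q)/2,np.linalg.norm(p-q)
E
python3 - <<'E'
from h import *
print(ctrl.get_obs())
for n in('scene','side','wrist'):
    c=snap(n,n+'0.png');print(n,{k:v for k,v in c.items() if k!='pixels'})
E
```

```text
pics
{'time': 0.0, 'joint_pos': array([57.74348771, 19.13096082,  2.28273614, 84.01161421, -0.76519989,
       76.96582715, -3.3491268 ]), 'dq': array([ 0.03949804,  0.00895613,  0.04177603,  0.06769868,  0.00288919,
       -0.01124041,  0.07254658]), 'joint_torque': array([-5.19600371e-05, -6.58556986e+01,  1.36555631e+00, -4.05564559e+01,
        1.66624464e-02,  1.26703101e-02,  4.70655732e-05]), 'ee_pos': array([ 0.29053813, -0.5809361 ,  0.23042509]), 'tool_rot': array([-1.79907135e+02,  8.17786263e-03,  2.65768030e+01]), 'ft_force': array([ 0.36684956, -0.64006454, -0.16010472]), 'ft_torque': array([-0.03952734, -0.02288946,  0.05178473]), 'finger_force': 0.0, 'grip_width': 0.08550980693670021}
scene {'vfov': 50.739883048350805, 'cx': 276.60769927578525, 'cy': 209.17337374605052, 'eye': array([ 1.47627101, -0.25498692,  0.67664188]), 'attitude': array([-124.92762522,    1.27577518,   71.01111857])}
side {'vfov': 54.44994355456822, 'cx': 281.65427524527547, 'cy': 209.91386324087935, 'eye': array([0.29906177, 0.69912153, 0.76454987]), 'attitude': array([-133.26146964,    0.76800555, -156.37711894])}
wrist {'vfov': 67.3024018210584, 'cx': 278.91545655734666, 'cy': 214.83691255084494, 'eye': array([ 0.35606186, -0.54844053,  0.37358731]), 'attitude': array([ 1.63322412e+02,  8.99732156e-02, -6.33967992e+01])}
```

View pics/scene0.png

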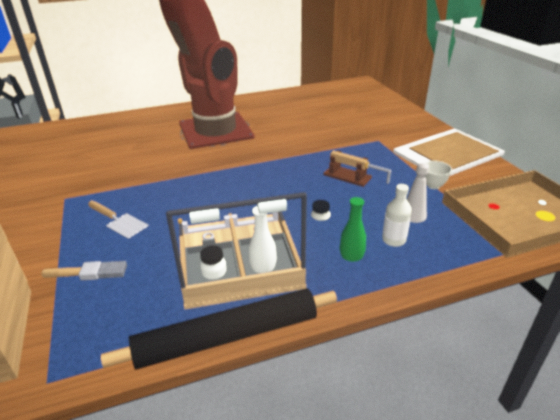

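View pics/side0.png

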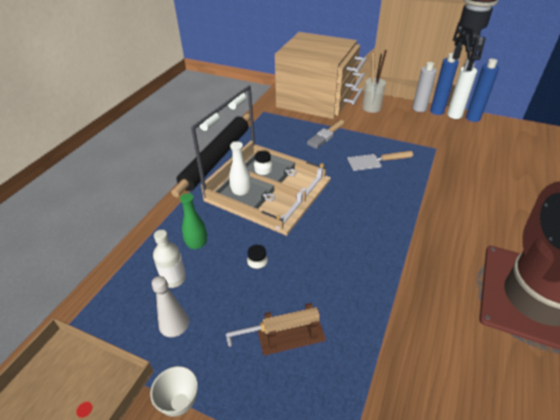

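Scene: hook in rest near (350,163) with its tip at (390,180), rack near (240,250), vase tray in the right-hand (+y) bay. Side: hook handle around (290,320), tip (230,343), vase (238,170). I'll zoom on the two work areas.

```bash
python3 - <<'E'
from h import *
s=cv2.imread('pics/side0.png');q=cv2.imread('pics/scene0.png')
def cr(im,x,y,w=133,h=100): return cv2.resize(im[y:y+h,x:x+w],(400,300),interpolation=cv2.INTER_CUBIC)
cv2.imwrite('pics/z0.png',np.vstack([np.hstack([cr(s,210,275),cr(s,200,140)]),np.hstack([cr(q,290,120),cr(q,170,195)])]))
a,b=load('side0.png'),load('scene0.png')
print(plane(a,293,320,.069),plane(b,350,159,.069),plane(a,230,343,.017),plane(b,389,180,.017))
E
```

```text
[0.45923207 0.30146735 0.069     ] [0.4876968  0.29132199 0.069     ] [0.56654297 0.36891186 0.017     ] [0.5547279  0.38450905 0.017     ]
```

View pics/z0.png

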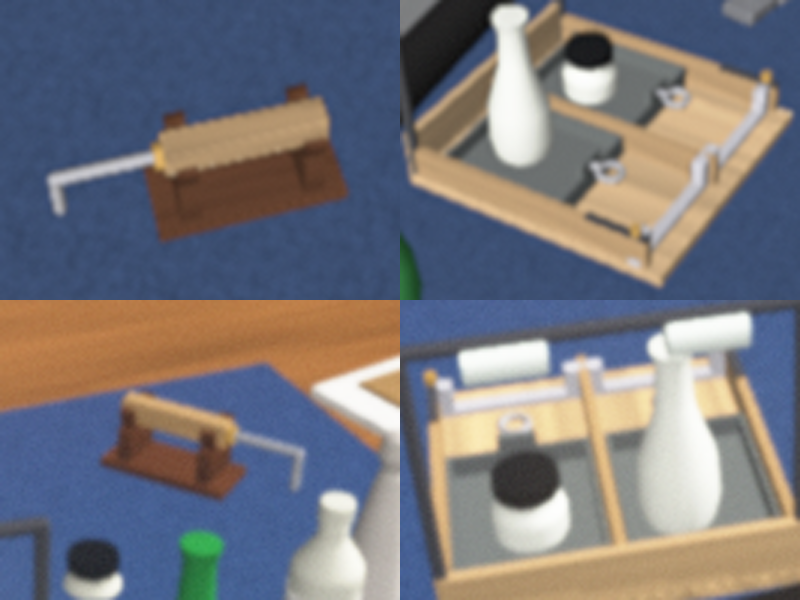

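```bash
python3 - <<'E'
from h import *
a,b=load('side0.png'),load('scene0.png')
S=3.0075
sh=lambda x,y:(210+x/S,275+y/S)
sr=lambda x,y:(200+(x-400)/S,140+y/S)
qh=lambda x,y:(290+x/S,120+(y-300)/S)
qr=lambda x,y:(170+(x-400)/S,195+(y-300)/S)
def show(n,A,B):
    print(n,*[np.round(v,4) for v in two(a,A,b,B)])
show('bend',sh(53,180),qh(302,451));show('tip',sh(60,213),qh(296,488));show('hend',sh(157,157),qh(232,433))
show('handle far top mid',sh(322,108),qh(128,398))
show('tab R mid stop',sr(707,155),qr(582,375))
P=lambda n,p,z:print(n,np.round(plane(a,*p,z),4))
P('eye',sr(606,172),.04);P('eyeO',sr(673,97),.04)
P('rack corner near-left',sr(660,283),.006);P('rack front right',sr(793,112),.012);P('back left',sr(413,183),.006)
P('bar left end top',sr(650,240),.03);P('fence left top front', sr(640,245),.042)
print(plane(b,*qr(515,422),.04))
print('rest corners',[np.round(plane(a,*sh(*p),.01)[:2],4) for p in((162,238),(347,193))])
E
```

```text
bend [0.5655 0.375  0.0572] 0.0034
tip [0.5646 0.3753 0.0167] 0.0027
hend [0.5115 0.3332 0.0564] 0.0019
handle far top mid [0.4253 0.264  0.0653] 0.0046
tab R mid stop [ 0.5985 -0.0923  0.0335] 0.0088
eye [ 0.669  -0.0344  0.04  ]
eyeO [ 0.6556 -0.1571  0.04  ]
rack corner near-left [0.5841 0.0424 0.006 ]
rack front right [ 0.5522 -0.2134  0.012 ]
back left [0.845  0.0144 0.006 ]
bar left end top [0.6026 0.0202 0.03  ]
fence left top front [0.603 0.04  0.042]
[ 0.65423557 -0.15539643  0.04      ]
rest corners [array([0.4963, 0.3604]), array([0.3961, 0.2826])]
```

```bash
cat >> h.py <<'E'
def rows(p,yaw,base=None):
    o=ctrl.get_obs();Rm=R.from_euler('xyz',o['tool_rot'],degrees=True).as_matrix()
    d=Rm.T@(np.array(p)-o['ee_pos'])*100
    return np.round(d,2),round(o['tool_rot'][2]-yaw,2)
E
python3 - <<'E'
from h import *
print(rows((.52,-.1,.23),38),rows((.467,.298,.2),38))
E
```

```text
(array([ 42.04, -32.76,   0.1 ]), np.float64(-11.43)) (array([ 55.1 , -70.72,   3.15]), np.float64(-11.43))
```

```bash
python3 -m handwheel '8.5 42 -32.8 0 0;8.5 42 -32.8 0 0;8.5 42 -32.8 0 0;8.5 42 -32.8 0 0;8.5 42 -32.8 0 0;8.5 42 -32.8 0 0;8.5 42 -32.8 0 0;8.5 42 -32.8 0 0;8.5 42 -32.8 0 0;8.5 42 -32.8 0 0;8.5 42 -32.8 0 0;8.5 42 -32.8 0 0;8.5 55 -70.7 3 -11.4;8.5 55 -70.7 3 -11.4;8.5 55 -70.7 3 -11.4;8.5 55 -70.7 3 -11.4;8.5 55 -70.7 3 -11.4;8.5 55 -70.7 3 -11.4;8.5 55 -70.7 3 -11.4;8.5 55 -70.7 3 -11.4'; python3 - <<'E'
from h import *
print(rows((.467,.298,.2),38))
E
```

```text
time: 1.82
ee_pos: [0.4745, 0.2031, 0.2081]
tool_rot: [180.0, -0.0, 38.0]
ft_force: [1.4, -0.4, -0.6]
grip_width: 0.0849
finger_force: 0.0
(array([ 5.24, -7.94,  0.81]), np.float64(-0.05))
```

```bash
python3 -m handwheel '8.5 5.2 -7.9 0.8 0;8.5 5.2 -7.9 0.8 0;8.5 5.2 -7.9 0.8 0;8.5 5.2 -7.9 0.8 0'; python3 - <<'E'
from h import *
c=snap('wrist','w1.png');o=ctrl.get_obs();print(o['ee_pos'],o['tool_rot'],c['eye'])
for p in [(.467,.298,.057),(.5655,.375,.057)]: print(proj(c,p))
E
```

```text
time: 2.15
ee_pos: [0.4655, 0.3, 0.1996]
tool_rot: [-179.9, 0.0, 38.3]
ft_force: [0.5, -0.9, -0.2]
grip_width: 0.0848
finger_force: 0.0
[0.46646599 0.29735398 0.19953262] [-1.79933294e+02  5.00734868e-02  3.81857743e+01] [0.52308066 0.34505808 0.34260755]
[282.01896459 202.12114694]
[283.39653922  54.31848179]
```

View pics/w1.png

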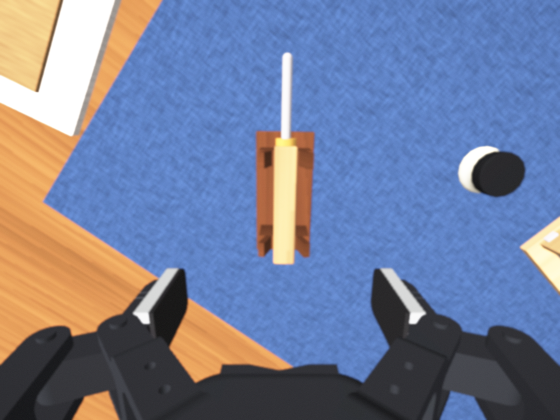

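Wrist picture: shank end at (287,56), handle from (286,144) to (284,250-262), rest plate around (285,193). Very close to the prediction.

```bash
python3 - <<'E'
from h import *
c=load('w1.png')
b=plane(c,287,56,.061);m=plane(c,286,146,.069);n=plane(c,284,262,.069);
for p in(b,m,n):print(p)
v=b-n;y=np.degrees(np.arctan2(v[1],v[0]));print(y,np.linalg.norm((m-n)[:2]),np.linalg.norm(v[:2]))
t=(m+n)/2;print(t,rows((t[0],t[1],.036),y))
E
```

```text
[0.56575205 0.37152285 0.061     ]
[0.50993896 0.32797199 0.069     ]
[0.4247293  0.26203651 0.069     ]
37.824820018108014 0.10774122864020219 0.17853480032177724
[0.46733413 0.29500425 0.069     ] (array([-0.06,  0.26, 16.35]), np.float64(0.36))
```

```bash
python3 -m handwheel '8.5 0 0.2 4 0.3;8.5 0 0.2 8 0.3;8.5 0 0.2 12 0.3;8.5 0 0.2 14 0.3;8.5 0 0.2 15.3 0.3;8.5 0 0.2 16.3 0.3;8.5 0 0.2 16.3 0.3;8.5 0 0.2 16.3 0.3' && python3 -m handwheel '5 0 0 0 0;3 0 0 0 0;0 0 0 0 0;0 0 0 0 0;0 0 0 0 0;0 0 0 0 0;0 0 0 0 0;0 0 0 0 0'
```

```text
time: 2.87
ee_pos: [0.4695, 0.294, 0.038]
tool_rot: [180.0, -0.1, 37.6]
ft_force: [0.5, -0.9, 0.7]
grip_width: 0.0851
finger_force: 0.0
time: 3.53
ee_pos: [0.469, 0.2944, 0.0376]
tool_rot: [180.0, -0.0, 37.7]
ft_force: [-1.5, 0.5, 4.4]
grip_width: 0.0191
finger_force: 59.3
```

```bash
python3 -m handwheel '0 0 0 -1 0;0 0 0 -3 0;0 0 0 -6 0;0 0 0 -9 0;0 0 0 -12 0;0 0 0 -13 0;0 0 0 -13 0'; python3 - <<'E'
from h import *
b=load('scene0.png')
print([plane(b,*p,0.0)[:2].round(3) for p in[(353,258),(395,243),(418,220),(437,186),(320,218)]])
print(rows((.53,-.02,.168),-6.4))
snap('scene','s2.png');snap('side','d2.png')
E
```

```text
time: 4.12
ee_pos: [0.47, 0.295, 0.1702]
tool_rot: [179.9, -0.3, 37.7]
ft_force: [1.1, 1.1, -1.2]
grip_width: 0.0191
finger_force: 58.7
[array([0.802, 0.146]), array([0.788, 0.264]), array([0.729, 0.368]), array([0.608, 0.51 ]), array([0.633, 0.138])]
(array([-14.5 ,  28.6 ,   0.19]), np.float64(44.07))
```

```bash
python3 -m handwheel '0 -1 2 0 3;0 -2.5 5 0 8;0 -4 8 0 13;0 -5.5 11 0 18;0 -7 14 0 23;0 -8.5 17 0 28;0 -10 20 0 33;0 -11.5 23 0 37;0 -13 26 0 41;0 -14 28 0 44;0 -14.5 28.6 0 44;0 -14.5 28.6 0 44;0 -14.5 28.6 0 44;0 -14.5 28.6 0 44'; python3 - <<'E'
from h import *
c=snap('wrist','w2.png');snap('scene','s2.png');snap('side','d2.png')
o=ctrl.get_obs();print(o['ee_pos'],o['tool_rot'])
E
```

```text
time: 5.38
ee_pos: [0.5285, -0.0189, 0.1666]
tool_rot: [-180.0, 0.1, -6.2]
ft_force: [1.1, 0.1, -1.8]
grip_width: 0.0195
finger_force: 58.8
[ 0.5287115  -0.01936709  0.16703035] [-1.79980139e+02  5.32477646e-03 -6.17860440e+00]
```

View pics/w2.png

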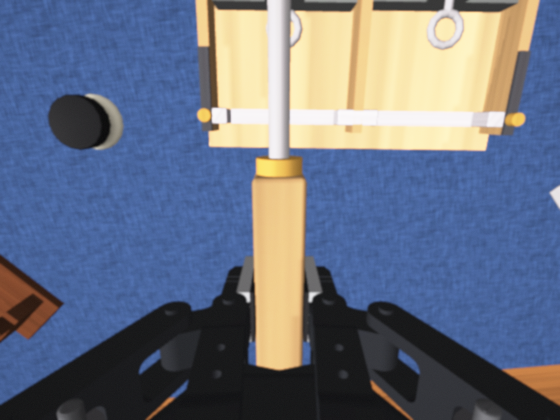

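Wrist: other tray's eye ring centred (445,28), the vase tray's eye partly hidden by the shank with its right edge at col 302, bar row ~117, rack front edge row ~149. Now a composite of the fixed cameras for the hook tip and eye.

```bash
python3 - <<'E'
from h import *
s=cv2.imread('pics/d2.png');q=cv2.imread('pics/s2.png')
def cr(im,x,y,w=100,h=100): return cv2.resize(im[y:y+h,x:x+w],(400,400),interpolation=cv2.INTER_CUBIC)
cv2.imwrite('pics/z1.png',np.hstack([cr(s,235,130),cr(q,185,170)]))
c=load('w2.png')
for n,p,z in[('eye',(284,28),.04),('eyeO',(445,28),.04),('barL',(222,116),.042),('barR',(500,119),.042),('fl',(209,147),.012),('fr',(487,151),.012)]:print(n,plane(c,*p,z).round(4))
p=np.array([.5287+.1245*np.cos(np.radians(-6.2)),-.0194+.1245*np.sin(np.radians(-6.2)),.1464]);print(p,proj(load('d2.png'),p),proj(load('s2.png'),p))
E
```

```text
eye [ 0.6672 -0.0375  0.04  ]
eyeO [ 0.6542 -0.1588  0.04  ]
barL [0.6093 0.0189 0.042 ]
barR [ 0.5829 -0.205   0.042 ]
fl [0.5844 0.0403 0.012 ]
fr [ 0.5533 -0.2157  0.012 ]
[ 0.6524718  -0.03284592  0.1464    ] [272.73136163 167.20534554] [256.20115154 186.33040213]
```

View pics/z1.png

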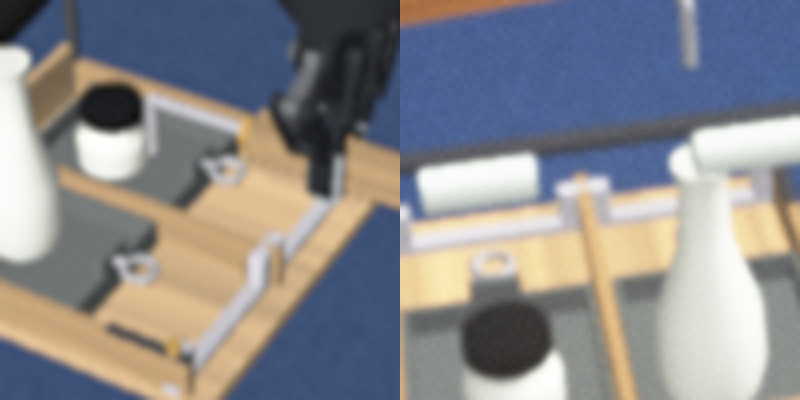

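Composite: in side view the tip's at (272.2,168), vase-tray eye at (269.5,196.8), in scene view the tip at (257.5,187). These agree with kinematics to ~1 px.

```bash
python3 - <<'E'
from h import *
a,b=load('d2.png'),load('s2.png')
print(two(a,(272.2,168),b,(257.5,187)))
e=plane(a,269.5,196.8,.04);print(e, plane(a,272.2,168,.1464))
E
```

```text
(array([ 0.65330977, -0.03052535,  0.14490467]), np.float64(0.0009760231136572707))
[ 0.66715139 -0.03684518  0.04      ] [ 0.65234502 -0.0293918   0.1464    ]
```

```bash
python3 - <<'E'
from h import *
y=np.radians(-6.8);e=np.array([.6673,-.037]);t=e-.1245*np.array([np.cos(y),np.sin(y)])
print(t,rows((*t,.0806),-6.8))
E
```

```text
[ 0.54367579 -0.02225871] (array([1.52, 0.13, 8.64]), np.float64(0.62))
```

```bash
python3 -m handwheel '0 0.7 0.1 2 0.6;0 1.5 0.1 4 0.6;0 1.5 0.1 6 0.6;0 1.5 0.1 7.5 0.6;0 1.5 0.1 8.6 0.6;0 1.5 0.1 8.6 0.6;0 1.5 0.1 8.6 0.6;0 1.5 0.1 8.6 0.6'; python3 - <<'E'
from h import *
a=snap('side','d3.png');b=snap('scene','s3.png');w=snap('wrist','w3.png')
def cr(f,x,y,w,h): return cv2.resize(cv2.imread('pics/'+f)[y:y+h,x:x+w],(400,400),interpolation=cv2.INTER_CUBIC)
cv2.imwrite('pics/z2.png',np.hstack([cr('d3.png',240,165,50,50),cr('w3.png',200,0,160,160)]))
o=ctrl.get_obs();print(o['ee_pos'],o['tool_rot'],o['ft_force'])
y=np.radians(o['tool_rot'][2]);p=o['ee_pos']+[.1245*np.cos(y),.1245*np.sin(y),-.0206];print(p,proj(a,p),proj(a,[.6673,-.037,.04]))
E
```

```text
time: 6.2
ee_pos: [0.5443, -0.0233, 0.0821]
tool_rot: [-180.0, -0.1, -6.9]
ft_force: [-0.5, -0.0, -1.5]
grip_width: 0.019
finger_force: 58.8
[ 0.54431971 -0.02353513  0.08216084] [-1.79995498e+02 -1.03989050e-01 -6.92395691e+00] [ 0.00291659  0.00416626 -0.7999384 ]
[ 0.66791173 -0.03854384  0.06156084] [269.23420254 190.23319622] [269.4740212  196.75060583]
```

View pics/z2.png

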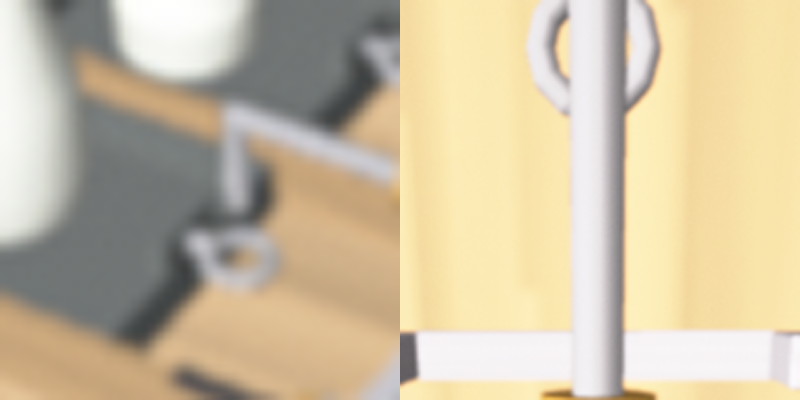

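Side crop: tip end at (236,207)→px (269.5,190.9), ring centre (238,257)→(269.8,197.1). Wrist crop: ring spans cols 528–660 around the shank centre 597, so laterally centred within 1 mm.

```bash
python3 - <<'E'
from h import *
a,w=load('d3.png'),load('w3.png')
print('eye wrist',plane(w,200+594/2.5,48/2.5,.04),'side',plane(a,269.8,197.1,.04),'tip side',plane(a,269.5,190.5,.0616))
print('two',two(a,(269.8,197.1),w,(200+594/2.5,48/2.5)), plane(w,200+597/2.5,10,.1017))
E
```

```text
eye wrist [ 0.65702338 -0.11983648  0.04      ] side [ 0.66589771 -0.03605334  0.04      ] tip side [ 0.66678359 -0.03778852  0.0616    ]
two (array([ 0.70200367, -0.16126166, -0.07172807]), np.float64(0.047231274589395245)) [ 0.64635897 -0.09098417  0.1017    ]
```

```bash
python3 - <<'E'
from h import *
a,w=load('d3.png'),load('w3.png')
print('eye wrist',plane(w,200+194/2.5,48/2.5,.04))
print('two',two(a,(269.8,197.1),w,(200+194/2.5,48/2.5)), plane(w,200+197/2.5,10,.1017))
E
```

```text
eye wrist [ 0.66695627 -0.03753573  0.04      ]
two (array([ 0.66704654, -0.03765436,  0.03843111]), np.float64(0.0006638546921803886)) [ 0.65293934 -0.03645592  0.1017    ]
```

```bash
python3 -m handwheel '0 0 -0.05 1 0;0 0 -0.05 1.5 0;0 0 -0.05 2 0;0 0 -0.05 2.4 0;0 0 -0.05 2.6 0;0 0 -0.05 2.6 0'; python3 -m handwheel '0 0 0 0.3 0;0 0 0 0.6 0;0 0 0 0.9 0;0 0 0 1 0;0 0 0 1 0;0 0 0 1 0'
```

```text
time: 6.85
ee_pos: [0.5432, -0.0231, 0.0543]
tool_rot: [-180.0, 0.1, -6.9]
ft_force: [0.4, 0.4, -0.8]
grip_width: 0.019
finger_force: 58.8
time: 7.35
ee_pos: [0.5436, -0.0231, 0.045]
tool_rot: [-180.0, 0.0, -6.9]
ft_force: [-0.4, -0.0, -1.2]
grip_width: 0.0191
finger_force: 58.8
```

```bash
python3 -m handwheel '0 -0.1 0 0 0;0 -0.2 0 0 0;0 -0.3 0 0 0;0 -0.4 0 0 0;0 -0.5 0 0 0;0 -0.6 0 0 0'; python3 -m handwheel '0 -0.1 0 0 0;0 -0.2 0 0 0;0 -0.3 0 0 0;0 -0.4 0 0 0;0 -0.5 0 0 0;0 -0.6 0 0 0;0 -0.7 0 0 0;0 -0.8 0 0 0;0 -0.9 0 0 0;0 -1 0 0 0'
```

```text
time: 7.85
ee_pos: [0.5382, -0.0224, 0.0453]
tool_rot: [-180.0, -0.1, -6.9]
ft_force: [3.4, 0.1, -1.6]
grip_width: 0.0193
finger_force: 58.6
time: 8.68
ee_pos: [0.5278, -0.0212, 0.0451]
tool_rot: [-180.0, -0.0, -6.9]
ft_force: [4.2, -0.6, -1.1]
grip_width: 0.0193
finger_force: 58.6
```

```bash
python3 -m handwheel '0 -0.1 0 0 0;0 -0.3 0 0 0;0 -0.5 0 0 0;0 -0.7 0 0 0;0 -0.9 0 0 0;0 -1.1 0 0 0;0 -1.3 0 0 0;0 -1.5 0 0 0;0 -1.7 0 0 0;0 -1.9 0 0 0;0 -2.1 0 0 0;0 -2.3 0 0 0;0 -2.5 0 0 0;0 -2.7 0 0 0;0 -2.9 0 0 0;0 -3.1 0 0 0;0 -3.3 0 0 0;0 -3.5 0 0 0;0 -3.7 0 0 0;0 -3.8 0 0 0'; python3 -m handwheel '0 -0.1 0 0 0;0 -0.2 0 0 0;0 -0.3 0 0 0;0 -0.4 0 0 0;0 -0.5 0 0 0;0 -0.6 0 0 0;0 -0.7 0 0 0;0 -0.8 0 0 0;0 -0.9 0 0 0;0 -1 0 0 0'
```

```text
time: 10.35
ee_pos: [0.4898, -0.0166, 0.045]
tool_rot: [180.0, 0.0, -6.9]
ft_force: [4.7, -1.9, -1.5]
grip_width: 0.0193
finger_force: 58.7
time: 11.18
ee_pos: [0.48, -0.0154, 0.045]
tool_rot: [-180.0, 0.0, -6.9]
ft_force: [4.2, 0.2, -1.8]
grip_width: 0.0194
finger_force: 58.7
```

```bash
python3 - <<'E'
from h import *
snap('side','d4.png');snap('scene','s4.png');snap('wrist','w4.png')
def cr(f,x,y,w,h): return cv2.resize(cv2.imread('pics/'+f)[y:y+h,x:x+w],(400,400),interpolation=cv2.INTER_CUBIC)
cv2.imwrite('pics/z3.png',np.hstack([cr('d4.png',220,130,100,100),cr('w4.png',180,0,200,200)]))
o=ctrl.get_obs();print(o['ee_pos'],o['ft_force'])
E
```

```text
[ 0.47988913 -0.01537337  0.04502868] [ 3.46424325 -0.38478431 -0.9074089 ]
```

View pics/z3.png

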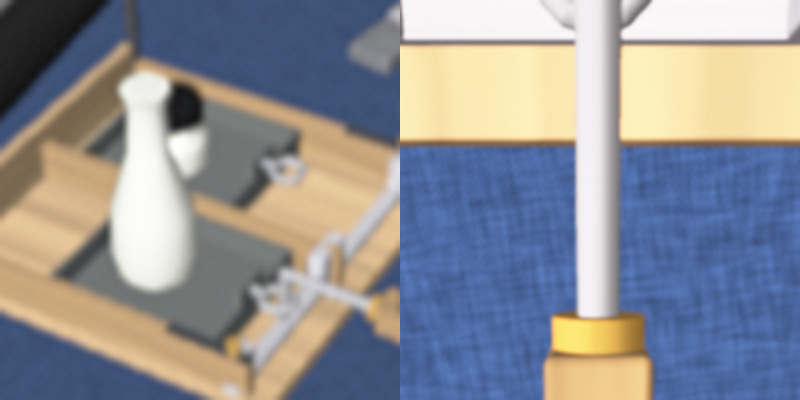

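Side crop: vase upright, hook in the eye (270,295), tray front still ~15 mm short of the bar; wrist crop: ring just over the bar. Continuing slowly, feeling for the stop.

```bash
python3 -m handwheel '0 -0.1 0 0 0;0 -0.2 0 0 0;0 -0.3 0 0 0;0 -0.4 0 0 0;0 -0.5 0 0 0;0 -0.6 0 0 0;0 -0.65 0 0 0;0 -0.7 0 0 0'; python3 -m handwheel '0 -0.05 0 0 0;0 -0.1 0 0 0;0 -0.15 0 0 0;0 -0.2 0 0 0'
```

```text
time: 12.0
ee_pos: [0.4731, -0.0146, 0.0451]
tool_rot: [-180.0, -0.0, -6.9]
ft_force: [4.4, -0.6, -1.9]
grip_width: 0.019
finger_force: 58.7
time: 12.33
ee_pos: [0.4712, -0.0143, 0.0451]
tool_rot: [-180.0, 0.0, -6.9]
ft_force: [3.9, 0.4, -1.4]
grip_width: 0.0195
finger_force: 58.7
```

```bash
python3 -m handwheel '0 -0.05 0 0 0;0 -0.1 0 0 0;0 -0.15 0 0 0;0 -0.15 0 0 0'
```

```text
time: 12.67
ee_pos: [0.4696, -0.0141, 0.045]
tool_rot: [-180.0, 0.0, -6.9]
ft_force: [4.2, 0.3, -1.1]
grip_width: 0.0194
finger_force: 58.7
```

```bash
python3 -m handwheel '0 -0.05 0 0 0;0 -0.1 0 0 0;0 -0.1 0 0 0'
```

```text
time: 12.92
ee_pos: [0.4686, -0.014, 0.0451]
tool_rot: [-180.0, 0.0, -6.9]
ft_force: [3.9, 0.0, -2.3]
grip_width: 0.0194
finger_force: 58.7
```

```bash
python3 -m handwheel '0 -0.05 0 0 0;0 -0.1 0 0 0;0 -0.1 0 0 0'
```

```text
time: 13.17
ee_pos: [0.4676, -0.0138, 0.045]
tool_rot: [-180.0, 0.0, -6.9]
ft_force: [3.5, -1.5, -1.2]
grip_width: 0.0192
finger_force: 58.7
```

```bash
python3 -m handwheel '0 -0.05 0 0 0;0 -0.1 0 0 0;0 -0.1 0 0 0'
```

```text
time: 13.42
ee_pos: [0.4666, -0.0137, 0.045]
tool_rot: [-180.0, 0.0, -6.9]
ft_force: [4.7, -0.2, -1.2]
grip_width: 0.0188
finger_force: 58.7
```

```bash
python3 -m handwheel '0 -0.05 0 0 0;0 -0.1 0 0 0;0 -0.1 0 0 0'
```

```text
time: 13.67
ee_pos: [0.4656, -0.0136, 0.045]
tool_rot: [-180.0, 0.0, -6.9]
ft_force: [3.6, 0.3, -1.0]
grip_width: 0.0186
finger_force: 58.7
```

```bash
python3 -m handwheel '0 -0.05 0 0 0;0 -0.05 0 0 0'
```

```text
time: 13.83
ee_pos: [0.4652, -0.0136, 0.0451]
tool_rot: [-180.0, 0.0, -6.9]
ft_force: [3.7, 0.1, -1.1]
grip_width: 0.0191
finger_force: 58.7
```

```bash
python3 -m handwheel '0 -0.05 0 0 0;0 -0.05 0 0 0'
```

```text
time: 14.0
ee_pos: [0.4647, -0.0135, 0.045]
tool_rot: [180.0, 0.0, -6.9]
ft_force: [2.9, -0.9, -2.5]
grip_width: 0.0193
finger_force: 58.7
```

```bash
python3 -m handwheel '0 -0.05 0 0 0;0 -0.05 0 0 0'
```

```text
time: 14.17
ee_pos: [0.4642, -0.0135, 0.0451]
tool_rot: [-180.0, 0.0, -6.9]
ft_force: [3.6, -0.2, -1.0]
grip_width: 0.0193
finger_force: 58.7
```

```bash
python3 -m handwheel '0 -0.03 0 0 0;0 -0.05 0 0 0'
```

```text
time: 14.33
ee_pos: [0.4638, -0.0134, 0.0451]
tool_rot: [-180.0, -0.0, -6.9]
ft_force: [4.0, -0.8, -2.3]
grip_width: 0.0189
finger_force: 58.7
```

```bash
python3 -m handwheel '0 -0.05 0 0 0;0 -0.05 0 0 0'
```

```text
time: 14.5
ee_pos: [0.4637, -0.0134, 0.0452]
tool_rot: [-180.0, -0.1, -6.9]
ft_force: [6.3, -0.9, -3.8]
grip_width: 0.0196
finger_force: 58.6
```

```bash
python3 -m handwheel '0 -0.03 0 0 0;0 -0.05 0 0 0'
```

```text
time: 14.67
ee_pos: [0.4635, -0.0134, 0.0452]
tool_rot: [-180.0, -0.1, -6.9]
ft_force: [6.9, -1.2, -3.2]
grip_width: 0.0194
finger_force: 58.6
```

```bash
python3 -m handwheel '0 -0.03 0 0 0;0 -0.05 0 0 0;0 -0.05 0 0 0'
```

```text
time: 14.92
ee_pos: [0.4634, -0.0134, 0.0453]
tool_rot: [-180.0, -0.1, -6.9]
ft_force: [9.6, -0.6, -4.8]
grip_width: 0.0189
finger_force: 58.6
```

```bash
python3 -m handwheel '0 -0.01 0 0 0;0 -0.01 0 0 0;0 -0.01 0 0 0;0 -0.01 0 0 0;0 -0.01 0 0 0;0 -0.01 0 0 0'; python3 -m handwheel '0 0 0 0 0;0 0 0 0 0;0 0 0 0 0;0 0 0 0 0;0 0 0 0 0;0 0 0 0 0'
```

```text
time: 15.42
ee_pos: [0.4634, -0.0134, 0.0454]
tool_rot: [-180.0, -0.1, -6.9]
ft_force: [9.5, -1.2, -4.8]
grip_width: 0.0191
finger_force: 58.6
time: 15.92
ee_pos: [0.4634, -0.0134, 0.0454]
tool_rot: [-180.0, -0.1, -6.9]
ft_force: [10.2, -1.7, -5.6]
grip_width: 0.0193
finger_force: 58.6
```

```bash
python3 -m handwheel '0 0.05 0 0 0;0 0.1 0 0 0;0 0.15 0 0 0;0 0.2 0 0 0;0 0.25 0 0 0;0 0.3 0 0 0;0 0.35 0 0 0;0 0.4 0 0 0;0 0.45 0 0 0;0 0.45 0 0 0;0 0.45 0 0 0'; python3 -m handwheel '0 0 0 -0.1 0;0 0 0 -0.3 0;0 0 0 -0.5 0;0 0 0 -0.5 0'
```

```text
time: 16.83
ee_pos: [0.4665, -0.0137, 0.045]
tool_rot: [-180.0, 0.0, -6.9]
ft_force: [0.5, 0.4, -1.3]
grip_width: 0.0188
finger_force: 59.1
time: 17.17
ee_pos: [0.4669, -0.0137, 0.0506]
tool_rot: [-180.0, -0.0, -6.9]
ft_force: [0.8, -0.4, -0.9]
grip_width: 0.0192
finger_force: 59.1
```

```bash
python3 -m handwheel '0 0 0 -0.3 0;0 0 0 -0.6 0;0 0 0 -0.9 0;0 0 0 -1.2 0;0 0 0 -1.5 0;0 0 0 -1.8 0;0 0 0 -2.1 0;0 0 0 -2.5 0'; python3 -m handwheel '0 0 0 -1 0;0 0 0 -3 0;0 0 0 -6 0;0 0 0 -9 0;0 0 0 -9 0;0 0 0 -9 0'; python3 - <<'E'
from h import *
snap('side','d5.png');snap('scene','s5.png');w=snap('wrist','w5.png')
def cr(f,x,y,w,h): return cv2.resize(cv2.imread('pics/'+f)[y:y+h,x:x+w],(400,400),interpolation=cv2.INTER_CUBIC)
cv2.imwrite('pics/z4.png',np.hstack([cr('d5.png',220,130,100,100),cr('w5.png',180,0,200,200)]))
print(rows((.469,.2944,.17),37.7))
E
```

```text
time: 17.83
ee_pos: [0.4665, -0.0137, 0.0753]
tool_rot: [-180.0, 0.0, -6.9]
ft_force: [0.5, 0.1, -2.0]
grip_width: 0.0189
finger_force: 59.1
time: 18.33
ee_pos: [0.4679, -0.0137, 0.1673]
tool_rot: [180.0, -0.2, -6.9]
ft_force: [0.3, -0.2, -2.7]
grip_width: 0.0189
finger_force: 59.1
(array([ -3.41, -30.63,  -0.58]), np.float64(-44.63))
```

View pics/z4.png

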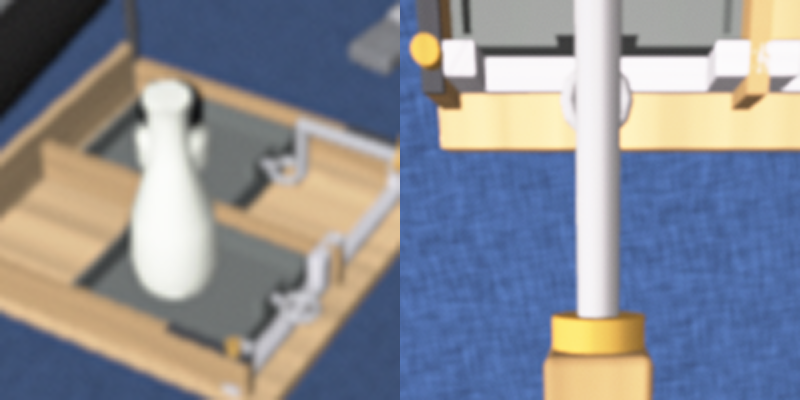

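Side crop: vase upright, tray front against the bar, hook free above; wrist crop: tray flush on both tabs, hook still straight in the fingers. Return to the rest.

```bash
python3 -m handwheel '0 0 -2 0 -3;0 -0.5 -5 -0.3 -7;0 -1 -8 -0.5 -12;0 -1.3 -11 -0.5 -16;0 -1.6 -14 -0.5 -20;0 -2 -17 -0.5 -25;0 -2.3 -20 -0.5 -29;0 -2.6 -23 -0.5 -33;0 -2.9 -26 -0.5 -38;0 -3.2 -28.5 -0.5 -42;0 -3.4 -30 -0.5 -44.6;0 -3.4 -30.6 -0.5 -44.6;0 -3.4 -30.6 -0.5 -44.6;0 -3.4 -30.6 -0.5 -44.6;0 -3.4 -30.6 -0.5 -44.6'; python3 - <<'E'
from h import *
print(rows((.469,.2944,.0376),37.7))
a=snap('side','d6.png');b=snap('scene','s6.png')
print(load('d2.png')['eye'])
E
```

```text
time: 19.73
ee_pos: [0.4702, 0.2922, 0.1698]
tool_rot: [180.0, 0.1, 37.5]
ft_force: [-0.2, 0.2, -1.2]
grip_width: 0.0192
finger_force: 59.0
(array([ 0.05, -0.26, 13.22]), np.float64(-0.21))
[0.29906177 0.69912153 0.76454987]
```

```bash
python3 -m handwheel '0 0 -0.2 3 -0.2;0 0 -0.2 6 -0.2;0 0 -0.2 8.5 -0.2;0 0 -0.2 10 -0.2;0 0 -0.2 10 -0.2;0 0 -0.2 10 -0.2;0 0 -0.2 10 -0.2'; python3 - <<'E'
from h import *
for i in range(2):
    snap('side','d7.png');print(rows((.469,.2944,.0376),37.7))
E
```

```text
time: 20.42
ee_pos: [0.4694, 0.2958, 0.0714]
tool_rot: [180.0, -0.1, 37.8]
ft_force: [-0.6, -0.1, -0.9]
grip_width: 0.0192
finger_force: 59.1
(array([-0.15,  0.09,  3.41]), np.float64(0.13))
(array([-0.15,  0.1 ,  3.41]), np.float64(0.14))
```

```bash
python3 -m handwheel '0 -0.1 0.1 0.5 0.1;0 -0.1 0.1 1 0.1;0 -0.1 0.1 1.5 0.1;0 -0.1 0.1 2 0.1;0 -0.1 0.1 2.4 0.1;0 -0.1 0.1 2.8 0.1;0 -0.1 0.1 3 0.1;0 -0.1 0.1 3.1 0.1;0 -0.1 0.1 3.2 0.1;0 -0.1 0.1 3.2 0.1;0 -0.1 0.1 3.2 0.1'
```

```text
time: 21.43
ee_pos: [0.4685, 0.2944, 0.0382]
tool_rot: [180.0, -0.0, 37.8]
ft_force: [1.1, 0.0, -1.2]
grip_width: 0.0191
finger_force: 59.1
```

```bash
python3 -m handwheel '0 0 0 0.03 0;0 0 0 0.05 0;0 0 0 0.08 0;0 0 0 0.08 0'
```

```text
time: 21.77
ee_pos: [0.4685, 0.2943, 0.0376]
tool_rot: [180.0, -0.0, 37.8]
ft_force: [-1.3, -1.8, 4.4]
grip_width: 0.0192
finger_force: 59.8
```

Contact with the rest (weight taken). Open and rise.

```bash
python3 -m handwheel '2.5 0 0 0 0;3.2 0 0 0 0;4.5 0 0 0 0;6 0 0 0 0;8.5 0 0 0 0;8.5 0 0 0 0;8.5 0 0 0 0;8.5 0 0 0 0'; python3 -m handwheel '8.5 0 0 -1 0;8.5 0 0 -3 0;8.5 0 0 -6 0;8.5 0 0 -10 0;8.5 0 0 -14 0;8.5 0 0 -16 0;8.5 0 0 -16 0;8.5 0 0 -16 0'; python3 - <<'E'
from h import *
snap('side','d8.png');snap('scene','s8.png');snap('wrist','w8.png')
I=lambda f:cv2.resize(cv2.imread('pics/'+f),(400,300),interpolation=cv2.INTER_AREA)
def cr(f,x,y,w=133,h=100): return cv2.resize(cv2.imread('pics/'+f)[y:y+h,x:x+w],(400,300),interpolation=cv2.INTER_CUBIC)
cv2.imwrite('pics/z5.png',np.vstack([np.hstack([I('w8.png'),cr('d8.png',210,275)]),np.hstack([cr('d8.png',200,140),I('s8.png')])]))
E
```

```text
time: 22.43
ee_pos: [0.4684, 0.2943, 0.0373]
tool_rot: [-180.0, -0.0, 37.8]
ft_force: [-0.4, 0.3, -0.8]
grip_width: 0.085
finger_force: 0.0
time: 23.1
ee_pos: [0.469, 0.2948, 0.1993]
tool_rot: [179.9, -0.2, 37.8]
ft_force: [-0.9, -0.3, -0.2]
grip_width: 0.0846
finger_force: 0.0
```

View pics/z5.png

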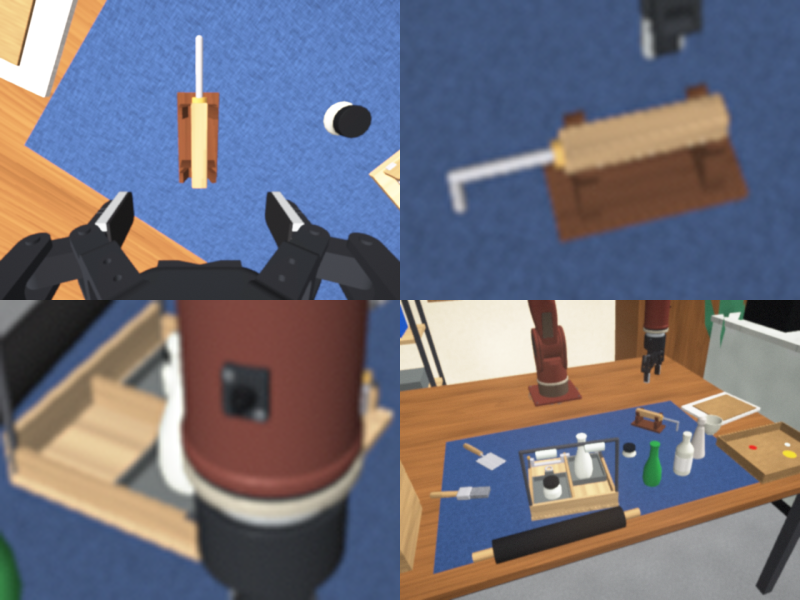

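The hook lies in its rest as before, the vase stands and the tray is at the stops; nothing else has moved. Handing in.

```bash
python3 -c "
from cell import ctrl
print(ctrl.close_job())"
```

```text
the job is handed in; nothing more can be done
None
```

The job is handed in at about 23 s: the vase tray was drawn to the front stops and held there with about 10 N for a second, the vase is still standing, and the hook is back in its rest.

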